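# Turn a gearbox cover over the stop bar into the second nest

## Task

The gearbox cover lies on the near deck of the turn-over fixture with its round spigot up; turn it over for countersinking from the painted side, gently, with the fingertips only, never gripping it or lifting it clear of the fixture. Push it along the deck until its front edge lies square against the raised stop bar, keep it pressed there while the fingertips take its rear edge up until it stands on its front edge and topples over the bar, then push it on off the bar so that it drops flat into the far nest, blue face up, spigot down in the slot. Leave the block, oil can, calliper and graver where they are, and let go of everything at the end.

Things in the scene. Friction and masses are not known exactly. Their poses are not given: they have to be found in the camera images.
- fixture: grey and dark steel turn-over fixture bolted to the bench (cannot move; place and yaw differ). Base 305 x 124 mm (x -165 to 140), 10 mm high. Origin on the bench under the middle of the stop bar; x along the feed, from the near deck over the bar to the far nest; y to the left of that; z up
- deck (a point): middle of the top of the near deck: dark steel, fixture x -150 to -4 mm, level, 24 mm above the bench. In its middle a finger cut-out 50 mm wide (y +-25 mm), open to the front, from x -150 to -80 mm, 14 mm deep, so that fingertips can reach below the cover's rear edge. Grey side rails along it: inner faces at y +-42.5 mm, 12 mm wide, 12 mm higher than the deck
- bar (a point): middle of the top of the stop bar: bright steel, across the whole fixture, 8 mm thick (fixture x -4 to 4 mm), top 36 mm above the bench, 12 mm above deck and nest
- nest (a point): middle of the far nest, at the height of its black nylon seats (24 mm above the bench): 100.5 mm long, from the bar (fixture x 4) to the end stop (x 104.5 mm, 18 mm higher than the seats), 89 mm wide between grey cheeks 12 mm high. In it, from x 4 to 80 mm, a slot 50 mm wide and 14 mm deep for the spigot
- cover: loose aluminium gearbox cover, 96 (x) x 80 (y) x 8 (z) mm, about 0.2 kg; origin at the plate's centre. +z face: round spigot in the middle, diameter 36, 9 mm high; -z face painted blue. Starts flat on the deck, spigot up, x along the fixture's x, front edge 15 to 40 mm short of the bar. Toppled over the bar it lies sloping across it until pushed 15 to 30 mm further, then drops into the nest
- cover_lead (a point): middle of the cover's front edge (the +x edge, first at the stop bar), half way up the 8 mm thickness
- cover_trail (a point): middle of the cover's rear edge (the -x edge, the one the fingertips push), half way up the thickness
- hardwood_block: loose brown hardwood block 60 x 90 x 35 mm left of the nest, to be left alone; origin at the centre of its underside
- oil_can: loose red oil can with a thin spout, 64 mm across and 150 mm high, left of the nest's far end, to be left alone; origin at the centre of its underside
- calliper: loose steel calliper 63 x 190 x 16 mm lying right of the near deck, to be left alone; origin at the centre of its underside
- graver: loose graver with an orange handle, 30 x 190 x 27 mm, lying right of the nest, to be left alone; origin at the centre of its underside
Things that resemble listed ones, but are neither listed nor needed, are in the scene too. Of the things like the cover, leave any that is green or orange; of the rest the larger one is meant.

How it is judged:
By the outcome, as a careful person would: the job done as asked, in the order asked, and still so for the second after the job is handed in, with the robot touching nothing.
It also fails if it takes over 61 s, if anything falls off the work surface, if the arm or the gripper's body presses on something with over 40 N, if the wrist force passes 120 N, or if a joint passes its speed limit or range.

## Robot

A 7-joint arm with a two-finger parallel gripper is mounted at the origin on a cart in front of the work surface, level with it; the furniture and walls round the work are solid. World frame = base frame: x ahead of the robot, y to its left, z up, the work surface at z = 0. Lengths are in m, angles in rad, forces in N, time in s.
With the tool pointing down it reaches from about 0.425 to 0.95 m from the base axis. Payload 16.7 kg.
Tool frame: the origin (TCP) lies midway between the tips of the shut fingers; the grasp point (between the pads) lies 19 mm behind it; z points along the fingers, y is the line along which they close (so a half turn about z gives the same grasp; the last joint's range is limited). The gripper opens to 94 mm and grips with 3 to 60 N. Pads are 16 mm wide; open, the fingers measure 119 mm over their backs; the gripper's body (75 mm by 177 mm) begins 78 mm behind the grasp point.
Start: joints at [0.974, 0.426, 0.074, 1.606, -0.034, 1.111, -0.067], TCP at [0.292, -0.608, 0.205] pointing down, gripper open.
Joint ranges: [-2.85, 2.85], [-0.5, 2.14], [-1.23, 1.37], [0.21, 2.46], [-1.02, 4.16], [0.16, 2.05], [-2.73, 2.73]. Speed limits (rad/s): [1.89, 1.89, 2.39, 2.39, 3.01, 3.01, 3.01].

## Interface

Orientations are given as a rotation vector (axis times angle).
In Python, from station import ctrl, optics gives the robot as it stands.
- The arm moves only by the tool drive_tool, never from a script. Its argument "commands" is one flat list of numbers, 7 for each row, row after row: the turn, a rotation vector about the world's x, y, z in degrees, then the shift along the world's x, y, z in m, then the closure in counts, from 0 (fully open) to 255 (shut). In form: [wx, wy, wz, x, y, z, grip, wx, wy, wz, x, y, z, grip, ...]. A call has 1 to 12 rows; each row shifts and turns the commanded pose from where the row before left it; what a row does not reach is not made up. A row lasts 1/8 s, in which the tool goes at most 62.5 mm and 10.7 degrees, less where a joint would pass 70% of its speed; a pose out of reach is approached as far as the arm can. A call is refused whole if a number of a shift passes 0.0625 or a number of a turn 10.7, either way. A call with a gripper value outside its range is refused whole. The fingers move at their own pace and stop on an object; the grip force is fixed at half the most. Time passes only in rows, so rows that do not move let the fingers close. It gives the time, the measured TCP pose, the force, the opening and the grip force at its end, in the units of the state.
- ctrl.get_state(): the state, without advancing time (a new reading comes with each control period).
- optics.camera(name): name is "scene" or "top" or "wrist"; returns a dict with "pixels" (384x512x3 uint8, red, green, blue), "fx", "fy", "cx", "cy" (pixels), "extrinsics" (4x4, takes a point from camera to world coordinates); the wrist camera has in their place "tool_from_camera" (4x4, takes a point from camera to tool coordinates, whose origin is the TCP and whose axes are the flange's). Camera axes: x right, y down, z forward; pixel columns grow to the right and rows downward; lengths in m; the calibration is good to about 2 mm. A picture is of the moment at which its call begins: read the wrist's pose just before it. There is no depth.
- ctrl.job_done(): hands the job in; it is judged then, once.
The state is a dict: "time": time; "joint_positions": joint angles; "dq": joint speeds; "tau": joint torques, N m; "eef_pos": TCP position; "tool_rot": TCP orientation; "force": force on the tool from outside, world axes, zero at the start; "wrist_torque": the same for the moment, N m; "gripper_width": finger opening in m; "gripper_force": force on a finger pad.
Only numpy, scipy, OpenCV 4.12 (cv2) and the standard library are available. Lean on these libraries where they do the work, as an engineer would, in place of code of your own. Each camera call takes 0.05 s, during which the arm holds its last target. There are 200 camera calls.

## Working session

There is one attempt and no reset: what is moved stays moved. The work goes in short steps, Python scripts to look and compute and a tool call to move; the robot and the scene stay as the last step left them, time stands still between calls to the robot, and variables do not carry over. Pictures are saved under pics/ and viewed, at most 10 in all, crops included, and the job is handed in when it is done.

Besides the shell and the picture viewer there is one more tool, called after ">>>" by a JSON object that holds its "name" and its "arguments", one argument or row to a line. drive_tool: Moves the arm, as the interface text tells. Its arguments: {"type":"object","properties":{"commands":{"type":"array","items":{"type":"number"}}},"required":["commands"]}

```bash
mkdir -p pics; ls; python3 - <<'E'
from station import ctrl, optics
import cv2,numpy as np
s=ctrl.get_state(); print(s)
for n in ("top","scene"):
    c=optics.camera(n); cv2.imwrite(f"pics/{n}0.png",c["pixels"][:,:,::-1]); print(n,c["fx"],c["fy"],c["cx"],c["cy"],np.round(c["extrinsics"],4).tolist())
a=cv2.imread("pics/top0.png"); 
E
```

```text
pics
{'time': 0.0, 'joint_positions': array([ 0.97352535,  0.42674266,  0.07386572,  1.60661716, -0.03412522,
        1.11077245, -0.06712089]), 'dq': array([ 1.29976810e-03,  1.48955952e-03,  1.35432507e-03, -9.73706021e-04,
        1.36990136e-03, -2.40812681e-04, -3.12971072e-05]), 'tau': array([ 1.33329198e-03, -9.35791254e+01,  3.66786540e+00, -4.54208672e+01,
       -4.87644318e-02,  2.01857724e-02,  2.22148701e-04]), 'eef_pos': array([ 0.29202696, -0.60807428,  0.20476445]), 'tool_rot': array([-3.06201520e+00, -6.97104437e-01,  5.66663811e-04]), 'force': array([-0.6152991 , -0.27090998, -0.12704814]), 'wrist_torque': array([-0.0386381 , -0.00023226, -0.00667773]), 'gripper_force': 0.0, 'gripper_width': 0.0938703844391324}
top 347.39538844794845 347.39538844794845 254.23489575615667 194.557780774467 [[0.0212, -0.9829, 0.1827, 0.3985], [-0.9997, -0.0183, 0.0177, 0.0292], [-0.014, -0.1831, -0.983, 1.0798], [0.0, 0.0, 0.0, 1.0]]
scene 377.3290508714857 377.3290508714857 253.59168541764575 191.404896187747 [[-0.5296, -0.6206, 0.5783, 0.0362], [-0.8482, 0.3869, -0.3617, 0.3869], [0.0008, -0.6821, -0.7313, 0.7644], [0.0, 0.0, 0.0, 1.0]]
```

View pics/top0.png

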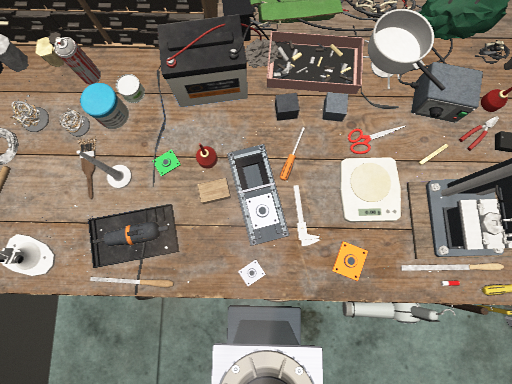

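View pics/scene0.png

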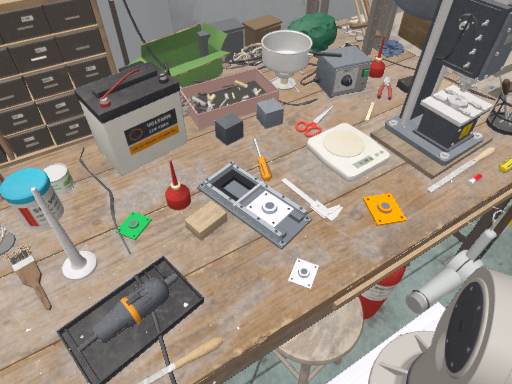

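The top view shows four things like the cover: white on the fixture deck (263,211), small white (251,272), green (167,162) and orange (351,260). I choose the white one on the deck, since it is the larger of those that are not green or orange. Next is a close crop to check this.

```bash
python3 - <<'E'
import cv2,numpy as np
a=cv2.imread("pics/top0.png")[140:250,215:300]; b=cv2.imread("pics/scene0.png")[155:250,190:320]
a=cv2.resize(a,None,fx=5,fy=5,interpolation=cv2.INTER_CUBIC);b=cv2.resize(b,None,fx=2.8,fy=2.8,interpolation=cv2.INTER_CUBIC)
o=np.zeros((550,800,3),np.uint8);o[:550,:425]=a;o[:b.shape[0],430:430+b.shape[1]]=b
cv2.imwrite("pics/crop.png",o)
E
```

```text
(no output)
```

View pics/crop.png

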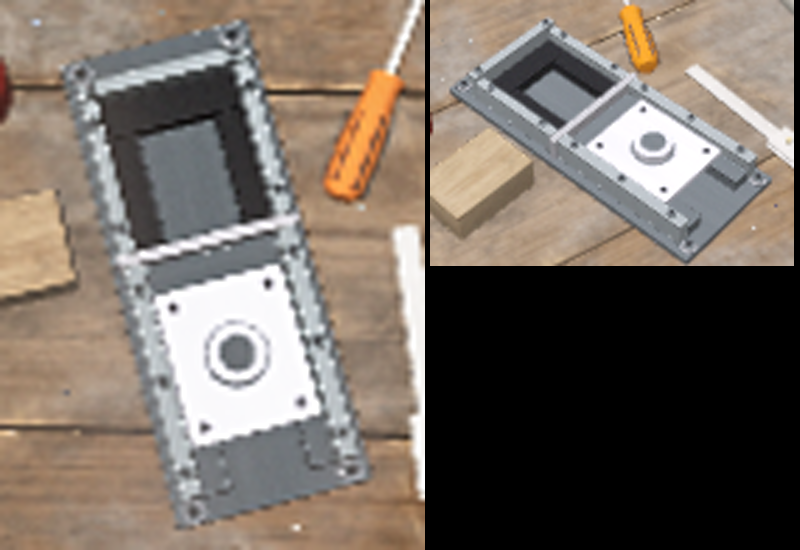

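The crop confirms it: a white cover with a bossed spigot lies on the deck, with the bar at crop (125,260)–(300,217) and the cover's corners at about (155,298), (280,264), (322,412) and (197,446). Next I fit the poses.

```bash
cat > h.py <<'E'
import numpy as np,cv2
from scipy.optimize import least_squares
def ray(c,px):
    T=np.array(c["extrinsics"]);d=T[:3,:3]@np.array([(px[0]-c["cx"])/c["fx"],(px[1]-c["cy"])/c["fy"],1]);return T[:3,3],d
def hit(c,px,z):
    o,d=ray(c,px);return (o+d*(z-o[2])/d[2])[:2]
def fit(model,meas):
    model=np.array(model,float);meas=np.array(meas)
    f=lambda p:((model@np.array([[np.cos(p[2]),np.sin(p[2])],[-np.sin(p[2]),np.cos(p[2])]])+p[:2])-meas).ravel()
    r=least_squares(f,[*meas.mean(0),0.2]);return r.x,np.round(r.fun.reshape(-1,2)*1e3,1).tolist()
E
python3 - <<'E'
from h import *
from station import optics
t=optics.camera("top");s=optics.camera("scene")
ct=lambda p:(p[0]/5+215-.4,p[1]/5+140-.4)
cs=lambda p:((p[0]-430)/2.8+190-.3,p[1]/2.8+155-.3)
base=[(.14,.062),(.14,-.062),(-.165,-.062),(-.165,.062)]
print("base top",fit(base,[hit(t,ct(p),.01) for p in[(65,68),(245,20),(368,478),(180,527)]]))
print("base scene",fit(base,[hit(s,cs(p),.01) for p in[(451,87),(546,18),(770,177),(688,258)]]))
cov=[(.048,.04),(.048,-.04),(-.048,-.04),(-.048,.04)]
print("cover top",fit(cov,[hit(t,ct(p),.032) for p in[(155,298),(280,264),(322,412),(197,446)]]))
print("cover scene",fit(cov,[hit(s,cs(p),.032) for p in[(583,151),(640,99),(722,151),(671,203)]]))
E
```

```text
base top (array([0.61429117, 0.04252249, 0.27083452]), [[1.9, 2.9], [1.0, -1.6], [-0.9, -3.2], [-2.0, 1.9]])
base scene (array([0.61781956, 0.03583134, 0.25518003]), [[4.1, -3.9], [-2.6, 5.9], [-1.9, -3.5], [0.4, 1.5]])
cover top (array([0.54452602, 0.02256983, 0.28953899]), [[0.7, 0.4], [1.0, -0.1], [-0.5, -1.0], [-1.3, 0.6]])
cover scene (array([0.54404363, 0.02107662, 0.32495881]), [[-0.1, -2.0], [-1.5, 1.6], [1.3, -1.3], [0.3, 1.7]])
```

>>> {"name": "drive_tool", "arguments": {
  "commands": [0, 0, -0.85, 0.014, 0.051, 0.004, 255, 0, 0, -0.85, 0.014, 0.051, 0.004, 255, 0, 0, -0.85, 0.014, 0.051, 0.004, 255, 0, 0, -0.85, 0.014, 0.051, 0.004, 255, 0, 0, -0.85, 0.014, 0.051, 0.004, 255, 0, 0, -0.85, 0.014, 0.051, 0.004, 255, 0, 0, -0.85, 0.014, 0.051, 0.004, 255, 0, 0, -0.85, 0.014, 0.051, 0.004, 255, 0, 0, -0.85, 0.014, 0.051, 0.004, 255, 0, 0, -0.85, 0.014, 0.051, 0.004, 255, 0, 0, -0.85, 0.014, 0.051, 0.004, 255, 0, 0, 0, 0, 0, 0, 255]
}}

```text
time: 1.7
eef_pos: [0.447, -0.0439, 0.2499]
tool_rot: [-3.108, -0.454, -0.002]
force: [0.4, -0.2, -1.6]
gripper_width: 0.0004
gripper_force: 0.0
```

```bash
cat >> h.py <<'E'
from scipy.spatial.transform import Rotation as R
def wrist(ctrl,optics):
    s=ctrl.get_state();c=dict(optics.camera("wrist"))
    T=np.eye(4);T[:3,:3]=R.from_rotvec(s["tool_rot"]).as_matrix();T[:3,3]=s["eef_pos"]
    c["extrinsics"]=T@np.array(c["tool_from_camera"]);return s,c
E
python3 - <<'E'
from h import *
from station import ctrl,optics
s,c=wrist(ctrl,optics);print(s["time"],s["eef_pos"],s["tool_rot"],s["joint_positions"],c["fx"],c["cx"],c["cy"],np.round(c["tool_from_camera"],3).tolist())
cv2.imwrite("pics/w1.png",c["pixels"][:,:,::-1]);np.save("pics/w1.npy",c["extrinsics"])
E
```

```text
1.7 [ 0.44702116 -0.04391444  0.24987013] [-3.10821922e+00 -4.53601468e-01 -1.63115769e-03] [ 0.30140588  0.02553199 -0.34937215  2.01502613  0.00918398  1.10160315
 -1.33297588] 310.91398310293766 254.03570099829292 190.9813715020399 [[0.001, -0.974, -0.228, 0.066], [1.0, 0.001, -0.0, 0.0], [0.0, -0.228, 0.974, -0.179], [0.0, 0.0, 0.0, 1.0]]
```

View pics/w1.png

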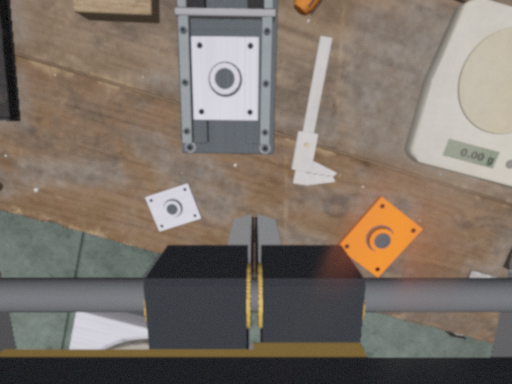

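The wrist view shows the bar at rows 8–15 (columns 176–277), the cover's corners at (192,37), (258,36), (259,120) and (193,121), and the near base corners at (183,153) and (273,153).

```bash
python3 - <<'E'
from h import *
c=dict(extrinsics=np.load("pics/w1.npy"),fx=310.914,fy=310.914,cx=254.036,cy=190.98)
a=cv2.imread("pics/w1.png");g=cv2.cvtColor(a,cv2.COLOR_BGR2GRAY)
m=((g>170)&(np.ptp(a.astype(int),axis=2)<30)).astype(np.uint8);m[:,:184]=0;m[:,272:]=0;m[:28]=0;m[140:]=0
m=cv2.morphologyEx(m,cv2.MORPH_CLOSE,np.ones((5,5)))
n,l,st,_=cv2.connectedComponentsWithStats(m);k=1+np.argmax(st[1:,4]);cn=cv2.findContours((l==k).astype(np.uint8),0,1)[0][0]
b=cv2.boxPoints(cv2.minAreaRect(cn));print(b)
b=b[np.argsort(b[:,1])];p=[*sorted(b[:2],key=lambda q:q[0]),*sorted(b[2:],key=lambda q:-q[0])]
cov=[(.048,.04),(.048,-.04),(-.048,-.04),(-.048,.04)]
print("cover",fit(cov,[hit(c,q,.032) for q in p]))
print("bar&base",fit([(0,.062),(0,-.062),(-.165,-.062),(-.165,.062)],[*[hit(c,q,.036) for q in[(176,12),(277,12)]],*[hit(c,q,.01) for q in[(273.5,153.5),(182.5,153.5)]]]))
print(g[0:30,200],g[0:30,250]); print(g[60,172:200],g[60,255:285])
for r in (20,60,100,140): print(r,[ [i for i in range(170,285) if abs(int(g[r,i+1])-int(g[r,i-1]))>35]])
E
```

```text
[[191.  36.]
 [258.  36.]
 [258. 119.]
 [191. 119.]]
cover (array([0.54464349, 0.02274452, 0.27848332]), [[0.6, 1.3], [0.0, -0.2], [-1.3, 1.0], [0.7, -2.0]])
bar&base (array([0.61465699, 0.03997626, 0.27712905]), [[-0.4, 4.8], [0.3, -3.6], [-0.6, -1.6], [0.7, 0.3]])
[ 62  60  65  59  57  59  64  99 146 169 174 174 172 164 147 115  81  69
  85  98 100 106 107 104 105 106 103 104 105 102] [ 58  57  59  59  53  59  56  68 108 150 170 173 174 171 166 143 108  74
  72  89 102 105 108 107 104 103 107 108 105 103]
[132 134 132 133 131 124 119 130 150 159 157 160 161 159 160 157 146 116
 100 148 192 209 214 212 211 213 214 212] [213 209 200 173 124 106 127 151 157 160 159 158 159 159 157 149 126 112
 107 106 100 110 117 122 125 116 119 121 124 126]
20 [[178, 187, 188, 262, 271, 272]]
60 [[188, 189, 191, 192, 257, 258, 259, 261, 271]]
100 [[189, 190, 192, 193, 257, 258, 270]]
140 [[191, 192, 260, 269]]
```

>>> {"name": "drive_tool", "arguments": {
  "commands": [1.36, -4.81, -0.1, 0.0043, 0.0059, -0.0237, 255, 1.36, -4.81, -0.1, 0.0043, 0.0059, -0.0237, 255, 1.36, -4.81, -0.1, 0.0043, 0.0059, -0.0237, 255, 1.36, -4.81, -0.1, 0.0043, 0.0059, -0.0237, 255, 1.36, -4.81, -0.1, 0.0043, 0.0059, -0.0237, 255, 1.36, -4.81, -0.1, 0.0043, 0.0059, -0.0237, 255, 1.36, -4.81, -0.1, 0.0043, 0.0059, -0.0237, 255, 1.36, -4.81, -0.1, 0.0043, 0.0059, -0.0237, 255, 0, 0, 0, 0, 0, 0, 255, 0, 0, 0, 0, 0, 0, 255]
}}

```text
time: 3.0
eef_pos: [0.478, -0.0122, 0.1183]
tool_rot: [-2.902, -0.423, -0.784]
force: [0.7, -0.6, 0.2]
gripper_width: 0.0001
gripper_force: 0.0
```

```bash
cat >> h.py <<'E'
O=np.array([.6145,.0405]);Y=.275
def fx(s):
    p=s["eef_pos"];d=p[:2]-O;c,n=np.cos(Y),np.sin(Y);M=R.from_rotvec(s["tool_rot"]).as_matrix();z=M[:,2];y=M[:,1]
    F=s["force"];print("t",round(s["time"],2),"fix x,y,z mm",np.round(1e3*np.array([c*d[0]+n*d[1],-n*d[0]+c*d[1],p[2]]),1),"tilt",np.round(np.degrees(np.arctan2(c*z[0]+n*z[1],-z[2])),1),"tool y in fix",np.round([c*y[0]+n*y[1],-n*y[0]+c*y[1],y[2]],3),"F fix",np.round([c*F[0]+n*F[1],-n*F[0]+c*F[1],F[2]],2))
E
python3 - <<'E'
from h import *
from station import ctrl,optics
s,c=wrist(ctrl,optics);fx(s);print(s["joint_positions"])
cv2.imwrite("pics/w2.png",c["pixels"][:,:,::-1])
E
```

```text
t 3.0 fix x,y,z mm [-145.7  -13.7  118.3] tilt 30.5 tool y in fix [ 0.022 -0.999 -0.029] F fix [ 0.51 -0.76  0.22]
[ 0.72456239  0.08763412 -0.69592317  2.4547279  -0.85469144  0.18512413
 -0.42611342]
```

View pics/w2.png

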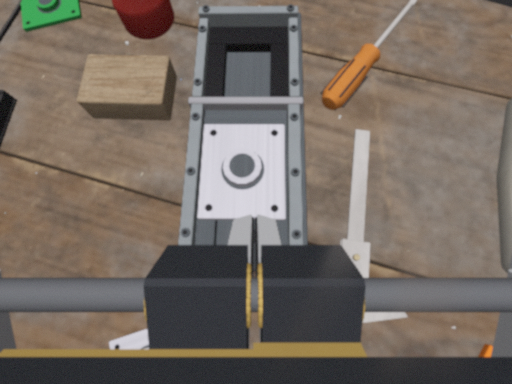

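The wrist view shows the tip behind the cover (fingers at about (254,220)) and the oil can and block well to the left. The arm is at its j4/j6 limits, so I'll use about 25° of tilt and go lower.

>>> {"name": "drive_tool", "arguments": {
  "commands": [-0.52, 0.81, -0.21, 0.0011, 0.0027, -0.0113, 255, -0.52, 0.81, -0.21, 0.0011, 0.0027, -0.0113, 255, -0.52, 0.81, -0.21, 0.0011, 0.0027, -0.0113, 255, -0.52, 0.81, -0.21, 0.0011, 0.0027, -0.0113, 255, -0.52, 0.81, -0.21, 0.0011, 0.0027, -0.0113, 255, -0.52, 0.81, -0.21, 0.0011, 0.0027, -0.0113, 255, 0, 0, 0, 0, 0, 0, 255]
}}

```text
time: 3.92
eef_pos: [0.49, 0.0012, 0.0671]
tool_rot: [-2.965, -0.422, -0.65]
force: [-0.2, 0.5, -0.7]
gripper_width: 0.0003
gripper_force: 0.0
```

```bash
python3 - <<'E'
from h import *
from station import ctrl
s=ctrl.get_state();fx(s);print(s["joint_positions"])
E
```

```text
t 3.92 fix x,y,z mm [-130.5   -4.    67.1] tilt 24.9 tool y in fix [ 0.011 -1.    -0.016] F fix [-0.08  0.5  -0.66]
[-0.17168434  0.18152785  0.13344916  2.45530068 -1.01912912  0.16298839
 -0.35010512]
```

```bash
cat > kin.py <<'E'
from h import *
import itertools
Q=np.array([[.97352535,.42674266,.07386572,1.60661716,-.03412522,1.11077245,-.06712089],
[.30140588,.02553199,-.34937215,2.01502613,.00918398,1.10160315,-1.33297588],
[.72456239,.08763412,-.69592317,2.4547279,-.85469144,.18512413,-.42611342],
[-.17168434,.18152785,.13344916,2.45530068,-1.01912912,.16298839,-.35010512]])
P=np.array([[.29202696,-.60807428,.20476445],[.44702116,-.04391444,.24987013],[.478,-.0122,.1183],[.49,.0012,.0671]])
V=np.array([[-3.06201520,-.697104437,.000566663811],[-3.10821922,-.453601468,-.00163115769],[-2.902,-.423,-.784],[-2.965,-.422,-.65]])
RM=R.from_rotvec(V).as_matrix()
ax="zyzyzyz"
def fk(prm,q,sg):
    h,L1,L2,L3,a1,a2,x3=prm[:7];o=prm[7:14]
    T=np.eye(4)
    def rot(i):
        M=np.eye(4);M[:3,:3]=R.from_euler(ax[i],sg[i]*(q[i])+o[i]).as_matrix();return M
    def tr(x,z):
        M=np.eye(4);M[0,3]=x;M[2,3]=z;return M
    return rot(0)@tr(x3,h)@rot(1)@rot(2)@tr(a1,L1)@rot(3)@tr(a2,0)@rot(4)@tr(0,L2)@rot(5)@rot(6)@tr(0,L3)
def res(prm,sg):
    r=[]
    for q,p,M in zip(Q,P,RM):
        T=fk(prm,q,sg);r+=[*(T[:3,3]-p),*(0.3*(T[:3,:3]-M)).ravel()]
    return np.array(r+list(0.002*prm[7:14]*np.array([0,1,0,1,0,1,0]))+list(.01*prm[4:7]))
E
cat > fitk.py <<'E'
from kin import *
best=[]
for sg in itertools.product([1,-1],[1],[1,-1],[1],[1,-1],[1,-1],[1,-1]):
  for o1 in (0,-2.1,2.1):
   for o7 in (0,3.14):
    x0=np.r_[.3,.35,.35,.25,0,0,0,o1,0,0,0,0,0,o7]
    r=least_squares(res,x0,args=(sg,),max_nfev=60);best.append((r.cost,sg,np.round(r.x,3).tolist()))
best.sort(key=lambda b:b[0])
for b in best[:4]:print(b)
import pickle;pickle.dump(best[0],open("kin.pkl","wb"))
E
time timeout 500 python3 fitk.py
```

```text
(np.float64(0.0003960747928782724), (-1, 1, -1, 1, -1, -1, -1), [0.144, 0.579, 0.462, 0.288, -0.003, -0.022, 0.005, -0.108, 0.021, 0.001, -0.04, -3.146, -0.036, 4.615])
(np.float64(0.0003960747928816263), (-1, 1, -1, 1, -1, 1, -1), [0.144, 0.579, 0.462, 0.288, -0.003, -0.022, 0.005, -0.108, 0.021, 0.001, -0.04, -0.004, 0.036, 7.757])
(np.float64(0.00039607479289075626), (-1, 1, -1, 1, -1, -1, -1), [0.144, 0.579, 0.462, 0.288, -0.003, -0.022, 0.005, -0.108, 0.021, 0.001, -0.04, 3.138, -0.036, 4.615])
(np.float64(0.00039607479289760993), (-1, 1, -1, 1, -1, 1, -1), [0.144, 0.579, 0.462, 0.288, -0.003, -0.022, 0.005, -0.108, 0.021, 0.001, -0.04, -0.004, 0.036, 1.473])
real	0m34.606s
user	0m34.947s
sys	0m0.052s
```

```bash
cat >> kin.py <<'E'
import pickle
LO=np.array([-2.85,-.5,-1.23,.21,-1.02,.16,-2.73]);HI=np.array([2.85,2.14,1.37,2.46,4.16,2.05,2.73])
_,SG,PRM=pickle.load(open("kin.pkl","rb")) if __import__("os").path.exists("kin.pkl") else (0,0,0)
def target(x,y,z,tilt,flip=0):
    p=O+np.array([[np.cos(Y),-np.sin(Y)],[np.sin(Y),np.cos(Y)]])@[x,y]
    M=R.from_euler("z",Y)*R.from_euler("y",-np.radians(tilt))*R.from_euler("x",np.pi)*R.from_euler("z",flip)
    return np.r_[p,z],M.as_matrix()
def ik(p,M,q0,w=.01):
    m=.03
    f=lambda q:(lambda T:np.r_[(T[:3,3]-p)*10,(T[:3,:3]-M).ravel()*3,w*(q-q0)])(fk(PRM,q,SG))
    r=least_squares(f,np.clip(q0,LO+m+.001,HI-m-.001),bounds=(LO+m,HI-m),max_nfev=80)
    T=fk(PRM,r.x,SG);return r.x,np.linalg.norm(T[:3,3]-p)*1e3,np.degrees(np.arccos(np.clip((np.trace(T[:3,:3].T@M)-1)/2,-1,1)))
E
cat > feas.py <<'E'
from kin import *
rng=np.random.default_rng(0)
for (x,z) in ((-.135,.06),(-.13,.018),(-.1,.03),(-.06,.1)):
  for a in (0,10,20,30,40):
    for fl in (0,np.pi):
      p,M=target(x,0,z,a,fl);sol=[]
      for k in range(8):
        q,e,r=ik(p,M,rng.uniform(LO,HI),1e-3)
        if e<3 and r<1.5: sol.append((min(np.minimum(q-LO,HI-q)),np.round(q,2).tolist()))
      sol.sort(reverse=True);print(x,z,a,round(fl),len(sol),sol[:2])
E
timeout 570 python3 feas.py
```

```text
-0.135 0.06 0 0 6 [(np.float64(0.264639344345587), [0.6, 0.44, -0.94, 2.2, 0.53, 0.74, -1.97]), (np.float64(0.26363718606934095), [-0.67, 0.36, 0.71, 2.2, -0.38, 0.69, -1.0])]
-0.135 0.06 0 3 5 [(np.float64(0.2653045010116233), [-0.92, 0.51, 1.09, 2.19, -0.65, 0.8, 2.43]), (np.float64(0.2644082786593769), [0.57, 0.42, -0.88, 2.2, 0.49, 0.73, 1.21])]
-0.135 0.06 10 0 5 [(np.float64(0.16101940611245036), [0.51, 0.3, -0.73, 2.3, 0.38, 0.46, -1.78]), (np.float64(0.16038202426825654), [-0.56, 0.27, 0.57, 2.3, -0.46, 0.48, -0.92])]
-0.135 0.06 10 3 6 [(np.float64(0.16189813091941074), [0.65, 0.36, -0.92, 2.3, 0.54, 0.5, 1.19]), (np.float64(0.16132450933067544), [0.56, 0.32, -0.8, 2.3, 0.43, 0.47, 1.3])]
-0.135 0.06 20 0 3 [(np.float64(0.05535234344655349), [-0.3, 0.2, 0.29, 2.4, -0.68, 0.26, -0.68]), (np.float64(0.0327990038271416), [0.37, 0.22, -0.49, 2.4, 0.05, 0.19, -1.43])]
-0.135 0.06 20 3 3 [(np.float64(0.055104917679449805), [-0.16, 0.2, 0.13, 2.4, -0.57, 0.23, 2.34]), (np.float64(0.03000138601008029), [0.89, 0.43, -1.2, 2.4, 1.0, 0.39, 0.76])]
-0.135 0.06 30 0 0 []
-0.135 0.06 30 3
[... 3351 characters left out ...]
0.1 30 0 5 [(np.float64(0.08094544189081185), [0.8, 0.38, -1.1, 2.33, 1.1, 0.24, -2.48]), (np.float64(0.03000143654927767), [-0.19, 0.2, 0.14, 2.33, -0.98, 0.19, -0.43])]
-0.06 0.1 30 3 5 [(np.float64(0.07264288008662412), [0.83, 0.41, -1.16, 2.33, 1.17, 0.28, 0.6]), (np.float64(0.030000652957072216), [0.86, 0.43, -1.2, 2.33, 1.21, 0.31, 0.56])]
-0.06 0.1 40 0 5 [(np.float64(0.03000000000000111), [0.09, 0.2, -0.15, 2.43, 4.08, 0.19, 0.82]), (np.float64(0.030000000000000054), [0.83, 0.38, -1.09, 2.43, 2.25, 0.19, 2.7])]
-0.06 0.1 40 3 6 [(np.float64(0.03000000000000025), [0.9, 0.44, -1.2, 2.43, 2.08, 0.25, -0.26]), (np.float64(0.03000000000000025), [0.9, 0.44, -1.2, 2.43, 2.08, 0.25, -0.26])]
```

>>> {"name": "drive_tool", "arguments": {
  "commands": [-1.1, 3.06, -0.15, -0.001, 0.001, 0, 255, -1.1, 3.06, -0.15, -0.001, 0.001, 0, 255, -1.1, 3.06, -0.15, -0.001, 0.001, 0, 255, -1.1, 3.06, -0.15, -0.0008, 0.0011, 0, 255, 0, 0, 0, 0, 0, -0.007, 255, 0, 0, 0, 0, 0, -0.007, 255, 0, 0, 0, 0, 0, 0, 255]
}}

```text
time: 4.8
eef_pos: [0.4854, 0.0036, 0.0521]
tool_rot: [-3.061, -0.415, -0.338]
force: [0.0, -0.3, 0.4]
gripper_width: -0.0
gripper_force: 0.0
```

```bash
cat > st.py <<'E'
from h import *
from station import ctrl
s=ctrl.get_state();fx(s);print(np.round(s["joint_positions"],2))
E
python3 st.py
```

```text
t 4.8 fix x,y,z mm [-134.3   -0.4   52.1] tilt 12.6 tool y in fix [-0.005 -1.    -0.005] F fix [-0.04 -0.29  0.45]
[-0.58  0.28  0.54  2.34 -0.52  0.39 -0.91]
```

>>> {"name": "drive_tool", "arguments": {
  "commands": [0, 0, 0, 0, 0, -0.0068, 255, 0, 0, 0, 0, 0, -0.0068, 255, 0, 0, 0, 0, 0, -0.0068, 255, 0, 0, 0, 0, 0, -0.0068, 255, 0, 0, 0, 0, 0, -0.0068, 255, 0, 0, 0, 0, 0, 0, 255, 0, 0, 0, 0.0029, 0.0008, 0, 255, 0, 0, 0, 0.0029, 0.0008, 0, 255, 0, 0, 0, 0.0029, 0.0008, 0, 255, 0, 0, 0, 0.0029, 0.0008, 0, 255]
}}

```text
time: 6.05
eef_pos: [0.4981, 0.0076, 0.019]
tool_rot: [-3.06, -0.417, -0.339]
force: [-1.2, -0.5, 0.6]
gripper_width: 0.0008
gripper_force: 0.7
```

```bash
python3 st.py
```

```text
t 6.05 fix x,y,z mm [-1.209e+02 -1.000e-01  1.900e+01] tilt 12.7 tool y in fix [-0.003 -1.    -0.004] F fix [-1.24 -0.12  0.6 ]
[-0.48  0.36  0.43  2.33 -0.64  0.32 -0.81]
```

>>> {"name": "drive_tool", "arguments": {
  "commands": [0, 0, 0, 0.0029, 0.0008, 0, 255, 0, 0, 0, 0.0029, 0.0008, 0, 255, 0, 0, 0, 0.0029, 0.0008, 0, 255, 0, 0, 0, 0.0019, 0.0005, 0, 255]
}}

```text
time: 6.55
eef_pos: [0.5088, 0.0104, 0.0189]
tool_rot: [-3.061, -0.417, -0.339]
force: [-1.6, -0.9, 1.2]
gripper_width: 0.0007
gripper_force: 0.7
```

>>> {"name": "drive_tool", "arguments": {
  "commands": [0, 0, 0, 0.001, 0.0003, 0, 255, 0, 0, 0, 0.001, 0.0003, 0, 255]
}}

```text
time: 6.8
eef_pos: [0.5106, 0.0109, 0.0189]
tool_rot: [-3.061, -0.417, -0.339]
force: [-3.5, -0.6, 0.3]
gripper_width: 0.0006
gripper_force: 1.5
```

```bash
python3 st.py
```

```text
t 6.8 fix x,y,z mm [-108.1   -0.2   18.9] tilt 12.7 tool y in fix [-0.004 -1.    -0.004] F fix [-3.54  0.37  0.34]
[-0.49  0.38  0.43  2.3  -0.63  0.33 -0.81]
```

>>> {"name": "drive_tool", "arguments": {
  "commands": [0, 0, 0, 0.001, 0.0003, 0, 255, 0, 0, 0, 0.0005, 0.0001, 0, 255]
}}

```text
time: 7.05
eef_pos: [0.5108, 0.0111, 0.0185]
tool_rot: [-3.061, -0.417, -0.336]
force: [-8.4, -2.7, 3.9]
gripper_width: 0.0004
gripper_force: 4.0
```

```bash
python3 - <<'E'
from h import *
from station import ctrl,optics
s,c=wrist(ctrl,optics);fx(s)
t=optics.camera("top");
a=cv2.resize(c["pixels"][0:250,130:380,::-1],None,fx=2,fy=2,interpolation=cv2.INTER_CUBIC)
b=cv2.resize(t["pixels"][170:245,225:290,::-1],None,fx=4.4,fy=4.4,interpolation=cv2.INTER_CUBIC)
o=np.zeros((500,800,3),np.uint8);o[:,:500]=a;o[:b.shape[0],510:510+b.shape[1]]=b
cv2.imwrite("pics/w3.png",o)
E
```

```text
t 7.05 fix x,y,z mm [-1.077e+02 -1.000e-01  1.850e+01] tilt 12.6 tool y in fix [-0.004 -1.    -0.005] F fix [-8.81 -0.33  3.92]
```

View pics/w3.png

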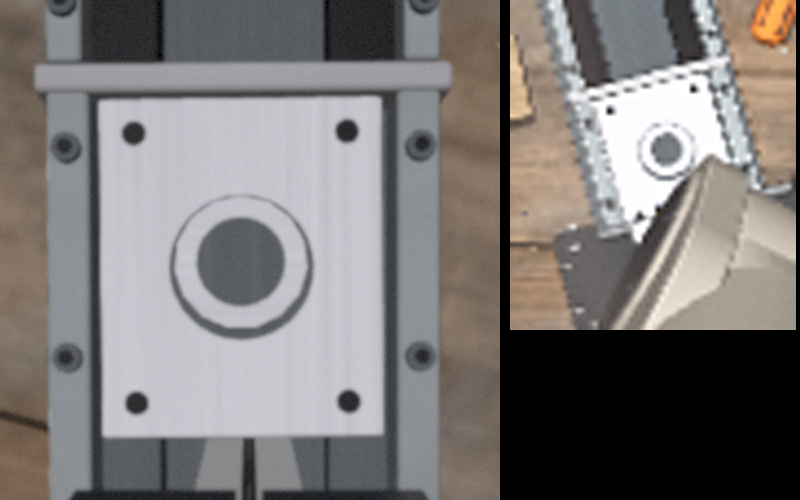

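The view shows the front edge square against the bar (row ~97 along its whole width), with the tips centred under the rear edge. Now I start lifting.

>>> {"name": "drive_tool", "arguments": {
  "commands": [0, 0, 0, 0, 0, 0.003, 255, 0, 0, 0, 0, 0, 0.003, 255, 0, 0, 0, 0, 0, 0.004, 255, 0, 0, 0, 0, 0, 0.004, 255, 0, 0, 0, 0.0003, 0.0001, 0.004, 255]
}}

```text
time: 7.78
eef_pos: [0.5112, 0.0114, 0.0366]
tool_rot: [-3.06, -0.417, -0.336]
force: [-5.5, -0.7, -0.6]
gripper_width: 0.0006
gripper_force: 2.5
```

```bash
python3 - <<'E'
from h import *
from station import ctrl,optics
s,c=wrist(ctrl,optics);fx(s)
cv2.imwrite("pics/w4.png",cv2.resize(c["pixels"][0:250,130:380,::-1],None,fx=1.6,fy=1.6))
E
```

```text
t 7.78 fix x,y,z mm [-1.073e+02  1.000e-01  3.660e+01] tilt 12.6 tool y in fix [-0.003 -1.    -0.005] F fix [-5.46  0.81 -0.65]
```

View pics/w4.png

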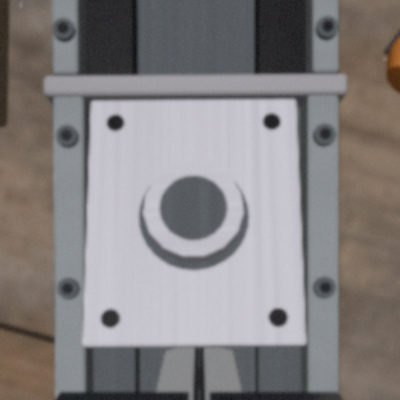

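The cover is rising with the tips: its rear edge is wider (82–306) than its front edge (90–298), which is still at the bar. Next I work out the arc.

```bash
python3 - <<'E'
import numpy as np
th=np.radians(np.arange(11,96,4.));x=-4-8*np.sin(th)-96*np.cos(th);z=24+96*np.sin(th)
dx=np.diff(x);dz=np.diff(z)
for t,a,b in zip(np.degrees(th[1:]),dx,dz):print(round(t),round(a*.9624/1e3,4),round(a*.2715/1e3,4),round(b/1e3,4))
E
```

```text
15 0.0009 0.0003 0.0065
19 0.0014 0.0004 0.0064
23 0.0018 0.0005 0.0063
27 0.0022 0.0006 0.0061
31 0.0027 0.0007 0.0059
35 0.0031 0.0009 0.0056
39 0.0035 0.001 0.0054
43 0.0038 0.0011 0.0051
47 0.0042 0.0012 0.0047
51 0.0045 0.0013 0.0044
55 0.0048 0.0014 0.004
59 0.0051 0.0014 0.0036
63 0.0054 0.0015 0.0032
67 0.0056 0.0016 0.0028
71 0.0058 0.0016 0.0024
75 0.006 0.0017 0.002
79 0.0062 0.0017 0.0015
83 0.0063 0.0018 0.001
87 0.0064 0.0018 0.0006
91 0.0064 0.0018 0.0001
95 0.0065 0.0018 -0.0004
```

>>> {"name": "drive_tool", "arguments": {
  "commands": [0, 0, 0, 0.0009, 0.0003, 0.0065, 255, 0, 0, 0, 0.0014, 0.0004, 0.0064, 255, 0, 0, 0, 0.0018, 0.0005, 0.0063, 255, 0, 0, 0, 0.0022, 0.0006, 0.0061, 255, 0, 0, 0, 0.0027, 0.0007, 0.0059, 255, 0, 0, 0, 0.0031, 0.0009, 0.0056, 255]
}}

```text
time: 8.57
eef_pos: [0.5238, 0.0148, 0.0739]
tool_rot: [-3.06, -0.417, -0.337]
force: [-7.0, -0.8, 2.6]
gripper_width: 0.0005
gripper_force: 2.9
```

```bash
python3 st.py
```

```text
t 8.57 fix x,y,z mm [-94.2  -0.1  73.9] tilt 12.6 tool y in fix [-0.004 -1.    -0.005] F fix [-6.9   1.16  2.55]
[-0.63  0.29  0.59  2.25 -0.48  0.47 -0.97]
```

>>> {"name": "drive_tool", "arguments": {
  "commands": [0, 0, 0, 0.0028, 0.0009, 0.0054, 255, 0, 0, 0, 0.0032, 0.001, 0.0052, 255, 0, 0, 0, 0.004, 0.0012, 0.0047, 255, 0, 0, 0, 0.0044, 0.0013, 0.0044, 255, 0, 0, 0, 0.0048, 0.0014, 0.004, 255]
}}

```text
time: 9.2
eef_pos: [0.5441, 0.0207, 0.0977]
tool_rot: [-3.061, -0.417, -0.339]
force: [-0.1, -1.0, -1.4]
gripper_width: 0.0008
gripper_force: 0.2
```

```bash
python3 - <<'E'
from h import *
from station import ctrl,optics
s,c=wrist(ctrl,optics);fx(s)
t=optics.camera("scene")
a=cv2.resize(c["pixels"][0:250,130:380,::-1],None,fx=1.6,fy=1.6)
b=cv2.resize(t["pixels"][130:260,180:310,::-1],None,fx=3,fy=3,interpolation=cv2.INTER_CUBIC)
o=np.zeros((400,800,3),np.uint8);o[:,:400]=a;o[:390,405:795]=b
cv2.imwrite("pics/w5.png",o)
E
```

```text
t 9.2 fix x,y,z mm [-73.1   0.1  97.7] tilt 12.7 tool y in fix [-0.004 -1.    -0.004] F fix [-0.35 -0.97 -1.38]
```

View pics/w5.png

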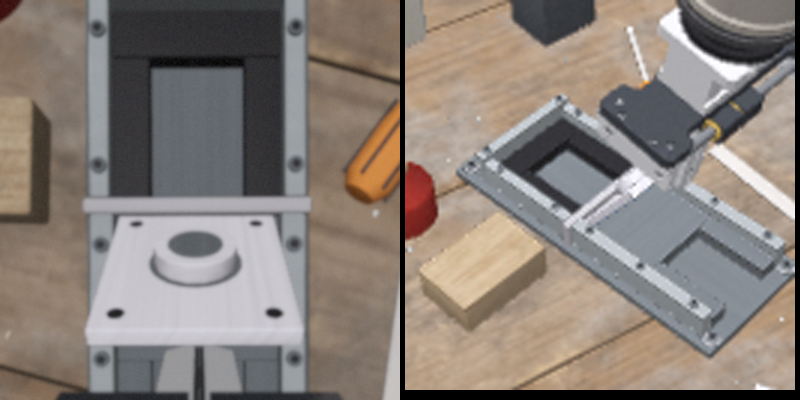

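The cover stands at about 55°, level, with its front edge at the bar (row ~213) and its rear edge on the tips (row ~340). I continue the arc.

>>> {"name": "drive_tool", "arguments": {
  "commands": [0, 0, 0, 0.0054, 0.0015, 0.0036, 255, 0, 0, 0, 0.0056, 0.0015, 0.0032, 255, 0, 0, 0, 0.0056, 0.0016, 0.0028, 255, 0, 0, 0, 0.0058, 0.0016, 0.0024, 255, 0, 0, 0, 0.006, 0.0017, 0.002, 255]
}}

```text
time: 9.93
eef_pos: [0.5725, 0.0287, 0.1116]
tool_rot: [-3.06, -0.417, -0.339]
force: [-0.3, 0.4, -0.3]
gripper_width: 0.0006
gripper_force: 0.1
```

```bash
python3 st.py
```

```text
t 9.93 fix x,y,z mm [-4.360e+01  1.000e-01  1.116e+02] tilt 12.7 tool y in fix [-0.003 -1.    -0.004] F fix [-0.2   0.51 -0.35]
[-0.68  0.31  0.64  2.13 -0.42  0.58 -1.05]
```

>>> {"name": "drive_tool", "arguments": {
  "commands": [0, 0, 0, 0.0058, 0.0016, 0, 255, 0, 0, 0, 0.0058, 0.0016, -0.001, 255, 0, 0, 0, 0.0058, 0.0016, -0.001, 255, 0, 0, 0, 0.0048, 0.0014, -0.001, 255, 0, 0, 0, 0.0029, 0.0008, -0.001, 255, 0, 0, 0, 0.0029, 0.0008, -0.001, 255]
}}

```text
time: 10.68
eef_pos: [0.6002, 0.0363, 0.1063]
tool_rot: [-3.061, -0.417, -0.339]
force: [-0.4, 0.0, 0.4]
gripper_width: 0.0006
gripper_force: 0.1
```

```bash
python3 st.py
```

```text
t 10.68 fix x,y,z mm [-1.490e+01 -1.000e-01  1.063e+02] tilt 12.7 tool y in fix [-0.004 -1.    -0.004] F fix [-0.34  0.14  0.38]
[-0.65  0.36  0.61  2.07 -0.46  0.6  -1.03]
```

>>> {"name": "drive_tool", "arguments": {
  "commands": [0, 0, 0, 0.0024, 0.0007, -0.001, 255, 0, 0, 0, 0.0024, 0.0007, -0.001, 255, 0, 0, 0, 0.0024, 0.0007, -0.001, 255, 0, 0, 0, 0.0024, 0.0007, -0.001, 255, 0, 0, 0, 0.0024, 0.0007, -0.001, 255, 0, 0, 0, 0.0024, 0.0007, -0.001, 255, 0, 0, 0, 0.0024, 0.0007, -0.001, 255, 0, 0, 0, 0, 0, 0, 255, 0, 0, 0, 0, 0, 0, 255, 0, 0, 0, 0, 0, 0, 255, 0, 0, 0, 0, 0, 0, 255]
}}

```text
time: 12.05
eef_pos: [0.6169, 0.0413, 0.0995]
tool_rot: [-3.06, -0.417, -0.339]
force: [-0.0, -0.5, 0.3]
gripper_width: 0.0004
gripper_force: 0.0
```

```bash
python3 - <<'E'
from h import *
from station import ctrl,optics
s,c=wrist(ctrl,optics);fx(s)
t=optics.camera("scene")
a=cv2.resize(c["pixels"][0:250,130:380,::-1],None,fx=1.6,fy=1.6)
b=cv2.resize(t["pixels"][130:260,180:310,::-1],None,fx=3,fy=3,interpolation=cv2.INTER_CUBIC)
o=np.zeros((400,800,3),np.uint8);o[:,:400]=a;o[:390,405:795]=b
cv2.imwrite("pics/w6.png",o)
for n,p in (("w",c["pixels"]),("s",t["pixels"])):
    h=cv2.cvtColor(p,cv2.COLOR_RGB2HSV);m=cv2.inRange(h,(95,90,40),(130,255,255))
    k,l,st,ce=cv2.connectedComponentsWithStats(m);print(n,sorted([(int(x[4]),x[:4].tolist()) for x in st[1:]],reverse=True)[:3])
E
```

```text
t 12.05 fix x,y,z mm [ 2.5  0.1 99.5] tilt 12.7 tool y in fix [-0.004 -1.    -0.004] F fix [-0.15 -0.46  0.26]
w [(8170, [205, 136, 96, 113])]
s [(1283, [0, 168, 50, 36]), (561, [223, 174, 38, 26]), (4, [220, 187, 2, 2])]
```

View pics/w6.png

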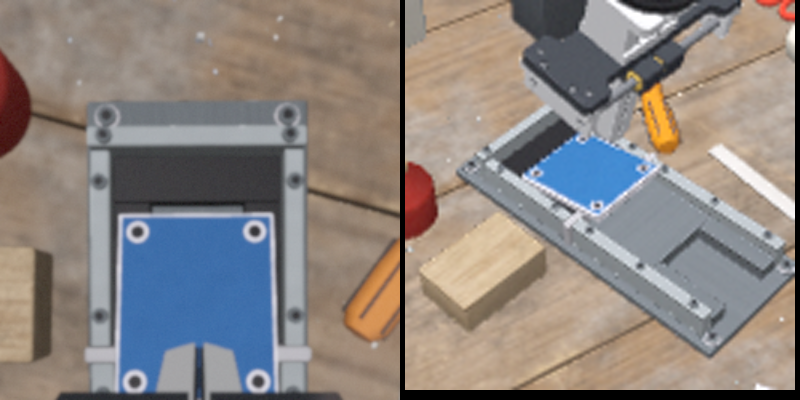

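The cover has toppled and lies blue face up, sloping across the bar, with its far edge at row ~213 of the left panel. I retreat, bring the tool upright and come down behind its tail.

>>> {"name": "drive_tool", "arguments": {
  "commands": [-0.69, 2.44, 0, -0.0091, -0.0026, 0.002, 255, -0.69, 2.44, 0, -0.0091, -0.0026, 0, 255, -0.69, 2.44, 0, -0.0091, -0.0026, 0, 255, -0.69, 2.44, 0, -0.0091, -0.0026, 0, 255, -0.69, 2.44, 0, -0.0091, -0.0026, 0, 255, 0, 0, 0, 0, 0, 0, 255, 0, 0, 0, 0, 0, -0.012, 255, 0, 0, 0, 0, 0, -0.012, 255, 0, 0, 0, 0, 0, -0.012, 255, 0, 0, 0, 0, 0, -0.012, 255, 0, 0, 0, 0, 0, -0.012, 255, 0, 0, 0, 0, 0, 0, 255]
}}

```text
time: 13.65
eef_pos: [0.5708, 0.0281, 0.0404]
tool_rot: [-3.11, -0.423, 0.003]
force: [-0.3, 0.9, 0.8]
gripper_width: 0.0004
gripper_force: 0.0
```

```bash
cat > bl.py <<'E'
from h import *
from station import ctrl,optics
s,c=wrist(ctrl,optics);fx(s)
p=c["pixels"];h=cv2.cvtColor(p,cv2.COLOR_RGB2HSV);m=cv2.inRange(h,(95,90,40),(130,255,255))
r=np.where(m.sum(1)>255*20)[0];print("blue rows",r.min(),r.max())
def fr(px,z):
    d=hit(c,px,z)-O;return np.round(1e3*np.array([np.cos(Y)*d[0]+np.sin(Y)*d[1],-np.sin(Y)*d[0]+np.cos(Y)*d[1]]),1)
for row,z in ((r.min(),.032),(r.max(),.047),(r.max(),.032)):
    cl=np.where(m[row+(2 if row==r.min() else -2)])[0];print(row,z,fr((cl.min(),row),z),fr((cl.max(),row),z))
cv2.imwrite("pics/bl.png",p[:,:,::-1])
E
python3 bl.py
```

```text
t 13.65 fix x,y,z mm [-45.4  -0.1  40.4] tilt -0.1 tool y in fix [-0.005 -1.    -0.003] F fix [-0.04  0.94  0.77]
blue rows 24 190
24 0.032 [71.  39.2] [ 70.7 -35.7]
190 0.047 [-19.4  39.7] [-19.6 -36.2]
190 0.032 [-22.9  43.2] [-23.1 -39.2]
```

>>> {"name": "drive_tool", "arguments": {
  "commands": [0, 0, 0, 0.0035, 0.0024, -0.0012, 255, 0, 0, 0, 0.0039, 0.0011, 0, 255, 0, 0, 0, 0.0039, 0.0011, 0, 255, 0, 0, 0, 0.0029, 0.0008, 0, 255, 0, 0, 0, 0.0029, 0.0008, 0, 255, 0, 0, 0, 0.0029, 0.0008, 0, 255, 0, 0, 0, 0.0029, 0.0008, 0, 255, 0, 0, 0, 0.0029, 0.0008, 0, 255, 0, 0, 0, 0.0029, 0.0008, 0, 255]
}}

```text
time: 14.82
eef_pos: [0.6003, 0.0377, 0.0402]
tool_rot: [-3.11, -0.423, 0.001]
force: [-1.3, -1.0, -0.3]
gripper_width: 0.0007
gripper_force: 0.4
```

```bash
python3 bl.py
```

```text
t 14.82 fix x,y,z mm [-14.4   1.2  40.2] tilt -0.0 tool y in fix [-0.004 -1.    -0.003] F fix [-1.51 -0.58 -0.29]
blue rows 50 212
50 0.032 [88.7 38.9] [ 88.4 -35.6]
212 0.047 [-1.5 38.1] [ -1.7 -35.4]
212 0.032 [-6.1 41.4] [ -6.3 -38.5]
```

>>> {"name": "drive_tool", "arguments": {
  "commands": [0, 0, 0, 0.0019, 0.0005, -0.0005, 255, 0, 0, 0, 0.0019, 0.0005, -0.0005, 255, 0, 0, 0, 0.0019, 0.0005, 0, 255, 0, 0, 0, 0.0019, 0.0005, 0, 255, 0, 0, 0, 0.0019, 0.0005, 0, 255, 0, 0, 0, 0.001, 0.0003, 0, 255, 0, 0, 0, 0, 0, 0, 255]
}}

```text
time: 15.75
eef_pos: [0.6108, 0.0405, 0.0393]
tool_rot: [-3.11, -0.423, 0.0]
force: [-0.0, -0.4, -0.3]
gripper_width: 0.0005
gripper_force: 0.0
```

```bash
python3 bl.py
```

```text
t 15.75 fix x,y,z mm [-3.6  1.  39.3] tilt 0.0 tool y in fix [-0.004 -1.    -0.003] F fix [-0.16 -0.4  -0.3 ]
blue rows 52 209
52 0.032 [98.4 39.2] [ 98.1 -35.6]
209 0.047 [11.5 35.4] [ 11.3 -33. ]
209 0.032 [ 7.  38.5] [  6.9 -35.9]
```

>>> {"name": "drive_tool", "arguments": {
  "commands": [0, 0, 0, -0.005, -0.0014, 0.005, 255, 0, 0, 0, -0.008, -0.002, 0.02, 255, 0, 0, 0, -0.008, -0.002, 0.02, 255, 0, 0, 0, -0.008, -0.002, 0.02, 255, 0, 0, 0, -0.008, -0.002, 0.02, 255, 0, 0, 0, -0.008, -0.002, 0.02, 255, 0, 0, 0, 0, 0, 0, 255, 0, 0, 0, 0, 0, 0, 255]
}}

```text
time: 16.8
eef_pos: [0.5654, 0.0293, 0.1439]
tool_rot: [-3.109, -0.424, 0.001]
force: [-0.1, 0.1, -0.7]
gripper_width: 0.0007
gripper_force: 0.0
```

```bash
python3 bl.py; python3 - <<'E'
from h import *
from station import optics
t=optics.camera("scene")["pixels"][:,:,::-1]
a=cv2.resize(cv2.imread("pics/bl.png")[0:250,110:400],None,fx=1.4,fy=1.4)
b=cv2.resize(t[130:260,160:290],None,fx=3,fy=3,interpolation=cv2.INTER_CUBIC)
o=np.zeros((400,800,3),np.uint8);o[:a.shape[0],:a.shape[1]]=a[:400,:406];o[:390,408:798]=b
cv2.imwrite("pics/w7.png",o)
E
```

```text
t 16.8 fix x,y,z mm [-50.3   2.5 143.9] tilt -0.0 tool y in fix [-0.004 -1.    -0.004] F fix [-0.06  0.17 -0.67]
blue rows 19 127
19 0.032 [98.  38.3] [ 97.7 -34.9]
127 0.047 [ 8.1 36.7] [  8.  -33.8]
127 0.032 [ 7.8 38.6] [  7.5 -35.7]
```

View pics/w7.png

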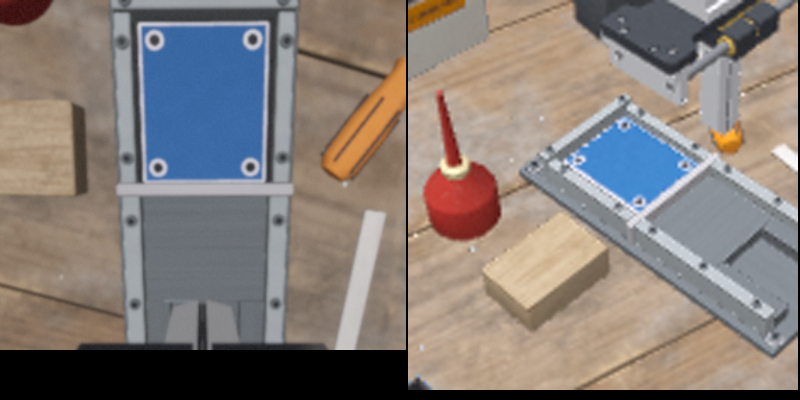

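The cover lies flat in the far nest, blue face up (corners about (140,25)–(267,183) in the left panel). The bar is clear, the tool is free, and the block, can and graver are undisturbed.

```bash
python3 -c "
from station import ctrl
print(ctrl.job_done())"
```

```text
the job is handed in; nothing more can be done
None
```

The gearbox cover is turned over and lies flat in the far nest, blue face up and spigot down in the slot; the robot is touching nothing, and I handed the job in at about 17 s of the 61 s allowed.

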